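# Charge the ball feeder and set its gate screw

### The arm

A 6-joint arm with a two-finger parallel gripper is mounted at the origin on the work surface. World frame = base frame: x ahead of the robot, y to its left, z up, the work surface at z = 0. Lengths are in m, angles in rad, forces in N, time in s.
With the tool pointing down it reaches from about 0.225 to 0.875 m from the base axis. Payload 3.4 kg.
Tool frame: the origin (TCP) lies at the very end of the fingers, on their centre line; the grasp point (between the pads) lies 19 mm behind it; z points along the fingers, y is the direction in which the jaws open and shut (so a half turn about z gives the same grasp; the last joint's range is limited). The gripper opens to 85 mm and grips with 20 to 120 N. Pads are 22 mm wide; open, the fingers measure 114 mm over their backs; the gripper's body (76 mm by 85 mm) begins 54 mm behind the grasp point. The pads swing forward as they close: fully open they stand 13 mm farther back than shut.
Start: joints at [1.075, 0.276, 1.505, -0, 1.361, -0.121], TCP at [0.211, 0.535, 0.231] pointing down, gripper open.
Joint ranges: [-2.89, 2.89], [-0.75, 2.08], [0.22, 2.7], [-1.18, 4.32], [0.11, 2.71], [-2.7, 2.7]. Speed limits (rad/s): [2.57, 2.57, 3.14, 3.14, 3.14, 3.14].

### API

Orientations are given as [roll, pitch, yaw] about the fixed x, y, z axes, in that order (R = Rz(yaw) Ry(pitch) Rx(roll)).
In Python, from plant import bot gives the robot as it stands.
- The arm moves only by the shell command python3 -m inch 'ROWS' [FORCE]. ROWS is a JSON object of lists of equal length, an entry for each row: "travel": the shift along the tool's x, y, z in m, a list of three; "dr": the turn, a rotation vector about the tool's x, y, z in degrees, a list of three; "grip": the gripper command: -1 is shut, 1 is fully open, values between are in proportion. In form: {"travel": [[tx, ty, tz], ...], "dr": [[rx, ry, rz], ...], "grip": [grip, ...]}. A call has 1 to 8 rows; each row shifts and turns the commanded pose from where the row before left it, along the tool's axes as they then stand; what a row does not reach is not made up. A row lasts 1/10 s, in which the tool goes at most 50 mm and 8.59 degrees, less where a joint would pass 70% of its speed; a pose out of reach is approached as far as the arm can. A call is refused whole if a number of a shift passes 0.05 or a number of a turn 8.59, either way. A call with a gripper value outside its range is refused whole. The fingers move at their own pace and stop on an object; FORCE is the grip in N (left out, the last holds). Time passes only in rows, so rows that do not move let the fingers close. It gives the time, the measured TCP pose, the force and the opening at its end, in the units of the state.
- bot.read_state(): the state, without advancing time (a new reading comes with each control period).
- bot.capture(name): name is "scene" or "top" or "wrist"; returns the picture (480x640x3 uint8, blue, green, red); there is no depth.
- bot.get_calibration(name): a dict with "fx", "fy", "cx", "cy" (pixels), "xyz" and "attitude" of the camera in the world. Camera axes: x right, y up, looking along -z (the intrinsics and any distortion apply to the point x, -y, -z); pixel columns grow to the right and rows downward; lengths in m; the calibration is good to about 2 mm. A picture is of the moment at which its call begins: read the wrist's pose just before it. get_calibration takes no time and is no camera call; for the wrist camera it gives the pose at the moment of the call.
- bot.close_job(): hands the job in, once; it reports no verdict.
The state is a dict: "t": time; "joint_pos": joint angles; "qd": joint speeds; "tau": joint torques, N m; "ee_pos": TCP position; "ee_rot": TCP orientation; "contact_force": force on the tool from outside, world axes, zero at the start; "moment": the same for the moment, N m; "finger_gap": finger opening in m.
Only numpy, scipy, OpenCV 4.12 (cv2) and the standard library are available. Lean on these libraries where they do the work, as an engineer would, in place of code of your own. Each camera call takes 0.05 s, during which the arm holds its last target.

### The job

Pour all six ceramic balls from the steel cup into the feeder's hopper, then stand the empty cup upright back on its blue mat and let go of it. Next turn the black thumbscrew clockwise until it seats against its stop, back it off a quarter turn, and finish with the gripper still holding the screw there, so that a colleague can lock it. Leave the bottle, the jar and the screwdriver alone.

Things in the scene. Friction and masses are not known exactly. Their poses are not given: they have to be found in the camera images.
- feeder: Bench-top ball feeder, fixed: white base block 150 (x) by 280 (y) by 50 mm high with a blue front band on its -x side. An open square aluminium hopper stands on the +y end, a black wing thumbscrew on the -y end. Origin at the centre of the underside, on the bench; z up.
- hopper_in (a point): Centre of the hopper's inner floor, 54 mm above the bench, 75 mm to +y of the feeder's origin; axes as the feeder's. The hopper is open on top, 120 by 120 mm outside, walls 4 mm, inside 112 by 112 mm, 66 mm deep.
- hopper_rim (a point): Centre of the hopper's mouth, level with its rim, 120 mm above the bench.
- screw (a joint): Angle (rad) of the gate thumbscrew: 0 = seated on its hard stop, negative = backed off; grows clockwise seen from above; -1.571 is a quarter turn back. Starts at -1.25 to -0.5, backs off to -3.2. Takes 0.06 N m, stays where left, keeps its height. At value q the wing bar is at yaw -0.785 - q from feeder x. White line on one wing: at the red tick when seated, at the green tick a quarter turn back.
- screw_grip (a point): On the vertical screw axis at mid-height of the wing bar, 101 mm above the bench, 85 mm to -y of the feeder's origin; x along the bar. Wing bar: black, 42 mm long, 11 thick, 26 high (top at 114 mm); under it a collar 26 mm across and a steel boss 42 mm across with its top 76 mm above the bench. The hopper wall is 100 mm from the axis.
- mat: Blue parking mat for the cup, fixed, 150 (x) by 180 (y) by 3 mm; origin at the centre of its underside.
- cup: Loose steel pouring cup, 0.08 to 0.2 kg, like a short scoop: 105 mm long (x), 44 wide (38 inside). Flat parallel sides 46 high from x = -50 to +18 mm, closed back at x = -50, flat floor 3 thick to x = 0, then a chute rising at 34 degrees to the open lip at x = +55. Origin on the underside, x towards the lip, z up. Tipped lip-down by 60 degrees, the balls roll out.
- cup_grip (a point): Point midway between the two flat sides of the cup, 25 mm above its underside and 10 mm behind its origin: a place to grip across the 44 mm width (cup y).
- cup_lip (a point): Middle of the pouring lip: x = +55 mm, 39 mm above the cup's underside.
- ball1_center (a point): Centre of a white ceramic ball, 16 mm across, 12.5 g, one of six that start in the cup.
- ball2_center (a point): Centre of a white ceramic ball, 16 mm across, 12.5 g, one of six that start in the cup.
- ball3_center (a point): Centre of a white ceramic ball, 16 mm across, 12.5 g, one of six that start in the cup.
- ball4_center (a point): Centre of a white ceramic ball, 16 mm across, 12.5 g, one of six that start in the cup.
- ball5_center (a point): Centre of a white ceramic ball, 16 mm across, 12.5 g, one of six that start in the cup.
- ball6_center (a point): Centre of a white ceramic ball, 16 mm across, 12.5 g, one of six that start in the cup.
- bottle: Bystander: amber bottle with a white cap, 52 mm across, 110 mm high, standing; origin at the centre of its underside.
- jar: Bystander: white jar with a blue lid, 56 mm across, 65 mm high, standing; origin at the centre of its underside.
- screwdriver: Bystander: screwdriver with a green handle, 170 mm long lying on the bench beyond the work.
Mind the look-alikes: they are no part of the job. Leave any red look-alike of the cup alone. Several things look just like the mat: the one meant starts nearest to the robot's base.

How it is judged:
On the way, in this order (a step that is already met when the one before it is completed fails the run):
1. all six balls are in the hopper (x of ball1_center in the frame of hopper_in between -0.058 and 0.058 m and y of ball1_center in the frame of hopper_in between -0.058 and 0.058 m and z of ball1_center in the frame of hopper_in between 0 and 0.05 m and x of ball2_center in the frame of hopper_in between -0.058 and 0.058 m and y of ball2_center in the frame of hopper_in between -0.058 and 0.058 m and z of ball2_center in the frame of hopper_in between 0 and 0.05 m and x of ball3_center in the frame of hopper_in between -0.058 and 0.058 m and y of ball3_center in the frame of hopper_in between -0.058 and 0.058 m and z of ball3_center in the frame of hopper_in between 0 and 0.05 m and x of ball4_center in the frame of hopper_in between -0.058 and 0.058 m and y of ball4_center in the frame of hopper_in between -0.058 and 0.058 m and z of ball4_center in the frame of hopper_in between 0 and 0.05 m and x of ball5_center in the frame of hopper_in between -0.058 and 0.058 m and y of ball5_center in the frame of hopper_in between -0.058 and 0.058 m and z of ball5_center in the frame of hopper_in between 0 and 0.05 m and x of ball6_center in the frame of hopper_in between -0.058 and 0.058 m and y of ball6_center in the frame of hopper_in between -0.058 and 0.058 m and z of ball6_center in the frame of hopper_in between 0 and 0.05 m), for 0.2 s.
2. the cup stands upright on its mat, let go (x of cup in the frame of mat between -0.065 and 0.065 m and y of cup in the frame of mat between -0.08 and 0.08 m and z of cup in the frame of mat between 0 and 0.01 m and angle between cup's own z axis and vertical below 0.15 rad and contact force between cup and the fingers below 0.1 N), for 0.2 s.
3. the thumbscrew is seated against its stop (value of joint screw above -0.06 rad), for 0.1 s.
At the end, for the whole second after the job is handed in: Six balls in the hopper; cup upright (0.15 rad) on the mat, origin within 65 mm (x) and 80 mm (y) of its centre, not touched by the fingers; screw, after seating (within 0.06 rad), 1.571 +- 0.2 rad back from its stop, still, and held by the fingers (over 1 N) (all of step 1 and all of step 2 and value of joint screw between -1.7708 and -1.3708 rad and velocity of joint screw between -0.05 and 0.05 rad/s and contact force between screw and the fingers above 1 N); the arm keeps its last pose, push and grip.
It fails at once if the bottle was disturbed (moved over 30 mm) (distance of bottle from where it was at the start of the episode above 0.03 m).
It fails at once if the jar was disturbed (moved over 30 mm) (distance of jar from where it was at the start of the episode above 0.03 m).
It fails at once if the screwdriver was disturbed (moved over 30 mm) (distance of screwdriver from where it was at the start of the episode above 0.03 m).
It also fails if it takes over 67 s, if anything falls off the work surface, if the arm or the gripper's body presses on something with over 40 N, if the wrist force passes 120 N, or if a joint passes its speed limit or range.

## Working session

There is one attempt and no reset: what is moved stays moved. The work goes in short steps, Python scripts to look and compute and a shell command to move; the robot and the scene stay as the last step left them, time stands still between calls to the robot, and variables do not carry over. Pictures are saved under pics/ and viewed, and the job is handed in when it is done.

```bash
ls; mkdir -p pics; python3 - <<'E'
from plant import bot
import cv2
s=bot.read_state()
for k,v in s.items(): print(k,v)
for n in ("scene","top","wrist"):
    print(n,bot.get_calibration(n))
    cv2.imwrite(f"pics/{n}0.png",bot.capture(n))
E
```

```text
pics
t 0.0
joint_pos [ 1.07502498e+00  2.76584578e-01  1.50617396e+00 -1.32620175e-05
  1.36072238e+00 -1.21010901e-01]
qd [-0.00025656 -0.00178605 -0.00013796 -0.00045105 -0.00057985 -0.0013684 ]
tau [ 7.04158228e-04 -4.16771042e+01 -2.45807219e+01 -1.38625492e-04
  1.10620927e-02 -6.43234330e-06]
ee_pos [0.21022587 0.53459089 0.23042941]
ee_rot [-3.13971663e+00 -2.15072495e-04  2.76683478e+00]
contact_force [-0.38816297  0.78363315  0.35219598]
moment [-0.00517581 -0.03099745 -0.02202217]
finger_gap 0.08539177914762171
scene {'fx': 474.7084496594512, 'fy': 474.7084496594512, 'cx': 317.7689512562988, 'cy': 242.4164073050493, 'xyz': array([1.28699134, 0.26232689, 0.72388899]), 'attitude': array([8.88749179e-01, 1.42720558e-03, 2.05613377e+00])}
top {'fx': 605.9165590852239, 'fy': 605.9165590852239, 'cx': 324.88774050843904, 'cy': 244.1958476748372, 'xyz': array([ 0.34371206, -0.09190367,  1.34437279]), 'attitude': array([ 1.77716456e-01,  6.31322804e-05, -1.54302453e+00])}
wrist {'fx': 420.906458977948, 'fy': 420.906458977948, 'cx': 321.5681873881009, 'cy': 244.17624232423358, 'xyz': array([0.13969327, 0.56107087, 0.37404707]), 'attitude': array([-0.29935784,  0.002536  ,  1.19670993])}
```

View pics/top0.png

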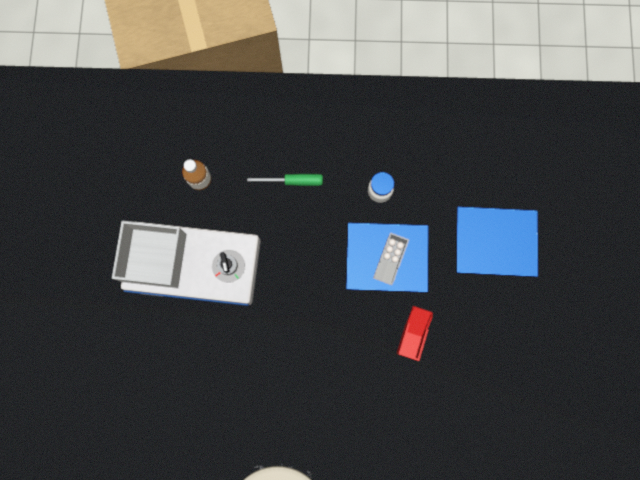

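View pics/scene0.png

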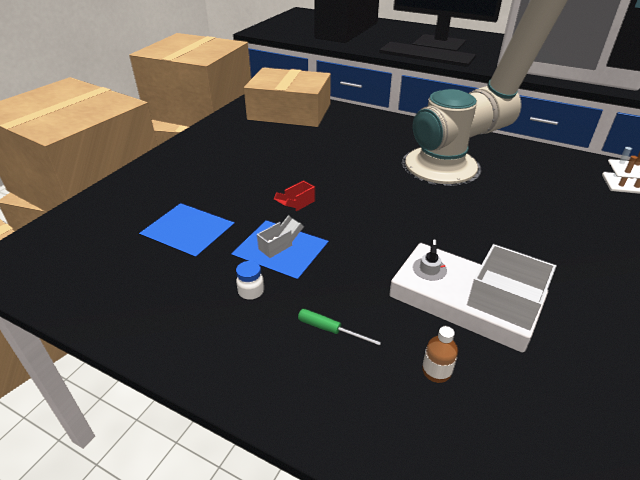

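View pics/wrist0.png

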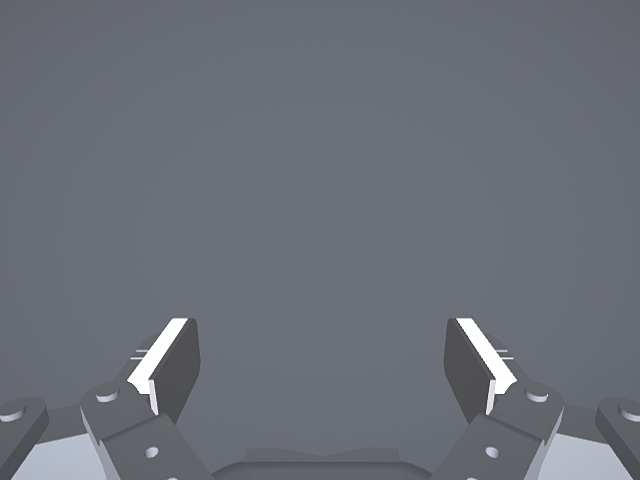

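Candidates, in top-view pixels:
- **Cup:** steel scoop with balls at (391,259), red look-alike at (415,334). I choose the steel one.
- **Mat:** blue at (388,257) and blue at (497,241). I choose (388,257), the one nearer the base at about (280,480).
- **Other blue things:** the jar lid at (381,184) and the feeder's front band.

Next is a close crop to check.

```bash
cat > h.py <<'E'
import numpy as np, cv2
from scipy.spatial.transform import Rotation as R
from plant import bot
def cal(n):
    return bot.get_calibration(n)
def ray(c,uv):
    d=np.array([(uv[0]-c['cx'])/c['fx'],-(uv[1]-c['cy'])/c['fy'],-1.])
    return np.array(c['xyz']),R.from_euler('xyz',c['attitude']).as_matrix()@d
def onplane(c,uv,z):
    o,d=ray(c,uv); return o+d*(z-o[2])/d[2]
def proj(c,p):
    q=R.from_euler('xyz',c['attitude']).as_matrix().T@(np.asarray(p)-c['xyz'])
    return np.array([c['cx']+c['fx']*q[0]/-q[2],c['cy']-c['fy']*q[1]/-q[2]])
def tri(c1,u1,c2,u2):
    o1,d1=ray(c1,u1);o2,d2=ray(c2,u2)
    A=np.stack([d1,-d2],1);s=np.linalg.lstsq(A,o2-o1,rcond=None)[0]
    a=o1+d1*s[0];b=o2+d2*s[1];return (a+b)/2,np.linalg.norm(a-b)
E
python3 - <<'E'
import cv2,numpy as np
im=cv2.imread('pics/top0.png')
a=cv2.resize(im[215:305,335:445],None,fx=4,fy=4,interpolation=cv2.INTER_CUBIC)
b=cv2.resize(im[215:305,105:270],None,fx=4,fy=4,interpolation=cv2.INTER_CUBIC)
cv2.imwrite('pics/c_cup.png',a);cv2.imwrite('pics/c_feed.png',b)
s=cv2.imread('pics/scene0.png')
cv2.imwrite('pics/c_scene.png',cv2.resize(s[205:285,225:335],None,fx=6,fy=6,interpolation=cv2.INTER_CUBIC))
cv2.imwrite('pics/c_scene2.png',cv2.resize(s[225:355,380:570],None,fx=4,fy=4,interpolation=cv2.INTER_CUBIC))
E
```

```text
(no output)
```

View pics/c_cup.png

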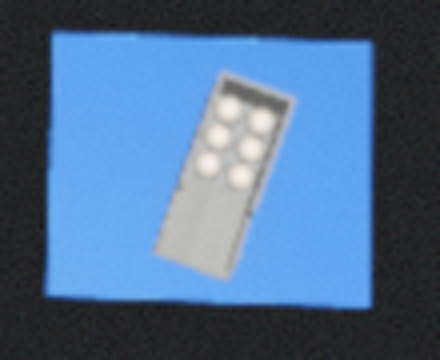

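View pics/c_feed.png

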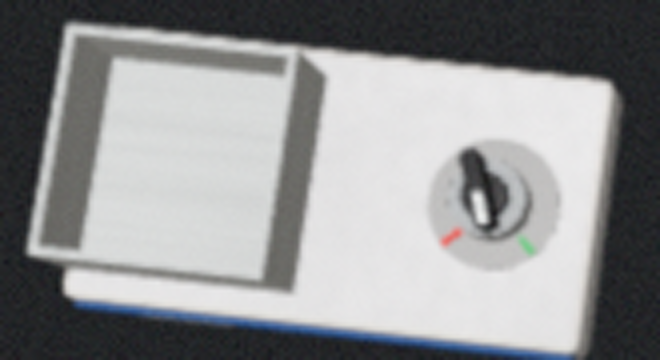

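View pics/c_scene.png

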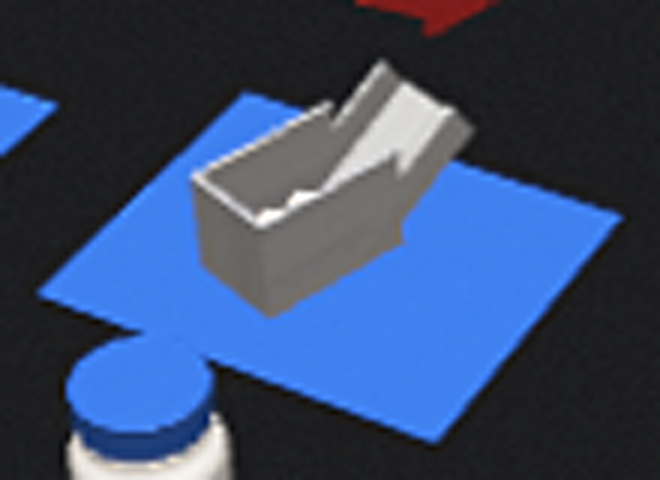

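View pics/c_scene2.png

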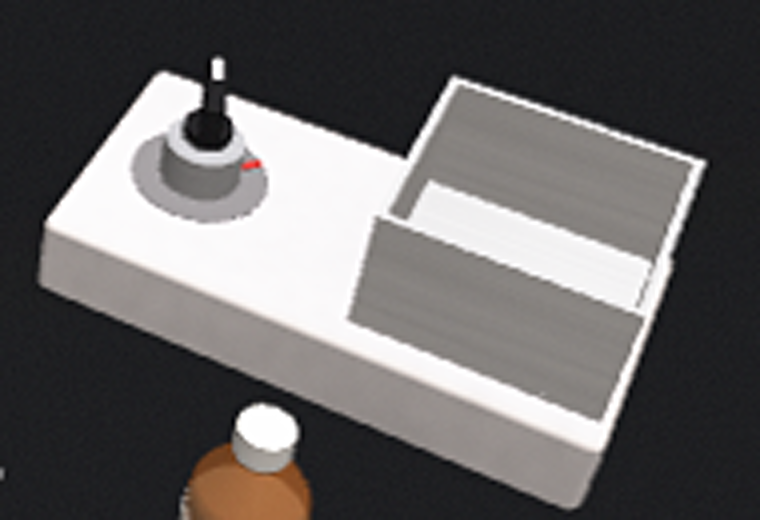

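The crops show the steel cup with six white balls on the nearer mat and its lip towards the robot. The screw's white line points between the red and green ticks. Now I'll measure.

```bash
python3 - <<'E'
from h import *
c=cal('top');s=cal('scene')
f=lambda p,o,k:np.array([o[0]+(p[0]+.5)/k-.5,o[1]+(p[1]+.5)/k-.5])
C=[onplane(c,f(p,(335,215),4),z) for p,z in [((223,73),.049),((296,100),.049),((228,279),.042),((155,252),.042)]]
for x in C: print('cup',x.round(4))
back=(C[0]+C[1])/2;lip=(C[2]+C[3])/2;print('mid back',back,'lip',lip,'len',np.linalg.norm((lip-back)[:2]),'yaw',np.degrees(np.arctan2(*(lip-back)[1::-1])), 'wid',np.linalg.norm(C[1]-C[0]))
im=cv2.imread('pics/top0.png');hsv=cv2.cvtColor(im,cv2.COLOR_BGR2HSV)
m=cv2.inRange(hsv,(95,120,120),(125,255,255))
for ct in cv2.findContours(m,cv2.RETR_EXTERNAL,cv2.CHAIN_APPROX_NONE)[0]:
    if cv2.contourArea(ct)>1500:
        (x,y),wh,a=cv2.minAreaRect(ct);b=cv2.boxPoints(((x,y),wh,a))
        print('mat',x,y,onplane(c,(x,y),.003).round(4),[onplane(c,q,.003)[:2].round(4).tolist() for q in b])
H=[onplane(c,f(p,(105,215),4),.12) for p in [(68,23),(300,50),(28,255)]]
for x in H: print('hop',x.round(4))
B=[onplane(c,f(p,(105,215),4),.05) for p in [(618,83),(584,355),(66,300)]]
for x in B: print('base',x.round(4))
print('boss', onplane(c,f((494,204),(105,215),4),.051))
f2=lambda p:f(p,(380,225),4)
for p,z in [((455,78),.12),((706,162),.12),((645,315),.12),((380,215),.12),((160,72),.05),((45,222),.05),((600,450),.05)]: print('scene',onplane(s,f2(p),z).round(4))
f3=lambda p:f(p,(225,205),6)
for p,z in [((193,178),.049),((262,227),.049),((270,317),.003),((403,243),.003),((382,62),.045),((472,130),.045),((243,92),.003),((38,293),.003),((622,215),.003),((435,443),.003)]: print('scene cup',onplane(s,f3(p),z).round(4))
E
```

```text
cup [ 0.6053 -0.2273  0.049 ]
cup [ 0.5914 -0.2671  0.049 ]
cup [ 0.4935 -0.2317  0.042 ]
cup [ 0.507  -0.1922  0.042 ]
mid back [ 0.59836937 -0.24723603  0.049     ] lip [ 0.50025482 -0.21195774  0.042     ] len 0.10426419608620327 yaw 160.22332920792823 wid 0.042154231521612115
mat 387.2872619628906 256.87261962890625 [ 0.5596 -0.2257  0.003 ] [[0.4841, -0.1343], [0.6365, -0.1351], [0.6366, -0.3189], [0.4842, -0.3145]]
mat 497.04742431640625 241.0523681640625 [ 0.6025 -0.4724  0.003 ] [[0.5294, -0.3743], [0.6814, -0.3834], [0.6769, -0.5722], [0.5252, -0.5595]]
hop [0.6019 0.3358 0.12  ]
hop [0.591  0.2149 0.12  ]
hop [0.481  0.3456 0.12  ]
base [0.5916 0.0582 0.05  ]
base [0.4435 0.0694 0.05  ]
base [0.4652 0.3481 0.05  ]
boss [0.52323443 0.12177517 0.051     ]
scene [0.4705 0.2293 0.12  ]
scene [0.4793 0.3484 0.12  ]
scene [0.5979 0.337  0.12  ]
scene [0.5882 0.2199 0.12  ]
scene [0.4475 0.0776 0.05  ]
scene [0.5922 0.0643 0.05  ]
scene [0.6155 0.3397 0.05  ]
scene cup [ 0.5913 -0.2647  0.049 ]
scene cup [ 0.6043 -0.2251  0.049 ]
scene cup [ 0.603  -0.2259  0.003 ]
scene cup [ 0.5402 -0.2031  0.003 ]
scene cup [ 0.4872 -0.2421  0.045 ]
scene cup [ 0.5102 -0.1873  0.045 ]
scene cup [ 0.4841 -0.3147  0.003 ]
scene cup [ 0.633  -0.3138  0.003 ]
scene cup [ 0.4837 -0.1338  0.003 ]
scene cup [ 0.6347 -0.1344  0.003 ]
```

```bash
cat >> h.py <<'E'
def delta(pos,rpy):
    s=bot.read_state();T=R.from_euler('xyz',s['ee_rot']);G=R.from_euler('xyz',rpy)
    print('t %.2f'%s['t'],'pos',s['ee_pos'].round(4),'rot',np.degrees(s['ee_rot']).round(2),'q',np.degrees(s['joint_pos']).round(1),'F',s['contact_force'].round(1),'gap',round(s['finger_gap'],4))
    print('shift(tool, m)',(T.inv().apply(np.array(pos)-s['ee_pos'])).round(4),'turn(deg)',np.degrees((T.inv()*G).as_rotvec()).round(2))
E
python3 -m inch '{"travel":[[-0.035,-0.034,0.0],[-0.035,-0.034,0.0],[-0.035,-0.034,0.0],[-0.035,-0.034,0.0],[-0.035,-0.034,0.0],[-0.035,-0.034,0.0],[-0.035,-0.034,0.0],[-0.035,-0.034,0.0]],"dr":[[0,0,0],[0,0,0],[0,0,0],[0,0,0],[0,0,0],[0,0,0],[0,0,0],[0,0,0]],"grip":[1,1,1,1,1,1,1,1]}' 30
python3 -m inch '{"travel":[[-0.035,-0.034,0.0],[-0.035,-0.034,0.0],[-0.035,-0.034,0.0],[-0.035,-0.034,0.0],[-0.035,-0.034,0.0],[-0.035,-0.034,0.0],[-0.035,-0.034,0.0],[-0.035,-0.034,0.0]],"dr":[[0,0,0],[0,0,0],[0,0,0],[0,0,0],[0,0,0],[0,0,0],[0,0,0],[0,0,0]],"grip":[1,1,1,1,1,1,1,1]}' 30
python3 - <<'E'
from h import *
delta((.5605,-.232,.16),(np.pi,0,np.radians(-19.8)))
E
```

```text
t: 0.95
ee_pos: [0.3717, 0.1777, 0.2313]
ee_rot: [3.141, 0.0, 2.767]
contact_force: [0.3, 0.2, -0.2]
finger_gap: 0.0854
t: 1.75
ee_pos: [0.5328, -0.1781, 0.231]
ee_rot: [3.141, -0.0, 2.766]
contact_force: [0.4, 1.5, -0.8]
finger_gap: 0.0855
t 1.75 pos [ 0.5328 -0.1781  0.231 ] rot [ 1.7997e+02 -2.0000e-02  1.5849e+02] q [-25.6  14.7  87.9   0.   77.5 -94.1] F [ 0.4  1.5 -0.8] gap 0.0855
shift(tool, m) [-0.0456 -0.04    0.071 ] turn(deg) [-4.0000e-02 -4.0000e-02  1.7829e+02]
```

```bash

python3 -m inch '{"travel":[[-0.023,-0.02,0.0],[0,0,0],[0,0,0],[0,0,0],[0,0,0],[0,0,0],[0,0,0],[0,0,0]],"dr":[[0,0,8.5],[0,0,8.5],[0,0,8.5],[0,0,8.5],[0,0,8.5],[0,0,8.5],[0,0,8.5],[0,0,8.5]],"grip":[1,1,1,1,1,1,1,1]}' 30
python3 -m inch '{"travel":[[0,0,0],[0,0,0],[0,0,0],[0,0,0],[0,0,0],[0,0,0],[0,0,0],[0,0,0]],"dr":[[0,0,8.5],[0,0,8.5],[0,0,8.5],[0,0,8.5],[0,0,8.5],[0,0,8.5],[0,0,8.5],[0,0,8.5]],"grip":[1,1,1,1,1,1,1,1]}' 30
python3 -m inch '{"travel":[[0,0,0],[0,0,0],[0,0,0],[0,0,0],[0,0,0],[0,0,0]],"dr":[[0,0,8.5],[0,0,8.5],[0,0,8.5],[0,0,8.5],[0,0,8.3],[0,0,0]],"grip":[1,1,1,1,1,1]}' 30
python3 - <<'E'
from h import *
delta((.5605,-.232,.16),(np.pi,0,np.radians(-19.8)))
print(cal('wrist'))
cv2.imwrite('pics/w1.png',bot.capture('wrist'))
E
```

```text
t: 2.55
ee_pos: [0.5464, -0.203, 0.2309]
ee_rot: [-3.141, -0.0, 1.574]
contact_force: [-0.3, 0.2, 0.1]
finger_gap: 0.0853
t: 3.35
ee_pos: [0.5463, -0.203, 0.2309]
ee_rot: [-3.141, 0.0, 0.387]
contact_force: [0.4, 0.9, -0.3]
finger_gap: 0.0858
t: 3.95
ee_pos: [0.5464, -0.203, 0.2309]
ee_rot: [-3.141, 0.001, -0.345]
contact_force: [-0.0, -0.4, 0.8]
finger_gap: 0.0853
t 3.95 pos [ 0.5464 -0.203   0.2309] rot [-1.7999e+02  5.0000e-02 -1.9760e+01] q [-27.2  16.5  85.3   0.   78.3  82.5] F [-0.  -0.4  0.8] gap 0.0853
shift(tool, m) [0.0231 0.0225 0.0709] turn(deg) [-0.01  0.05  0.04]
{'fx': 420.906458977948, 'fy': 420.906458977948, 'cx': 321.5681873881009, 'cy': 244.17624232423358, 'xyz': array([ 0.61655968, -0.22988723,  0.37436868]), 'attitude': array([-2.99514533e-01, -7.09206968e-04, -1.91491886e+00])}
```

View pics/w1.png

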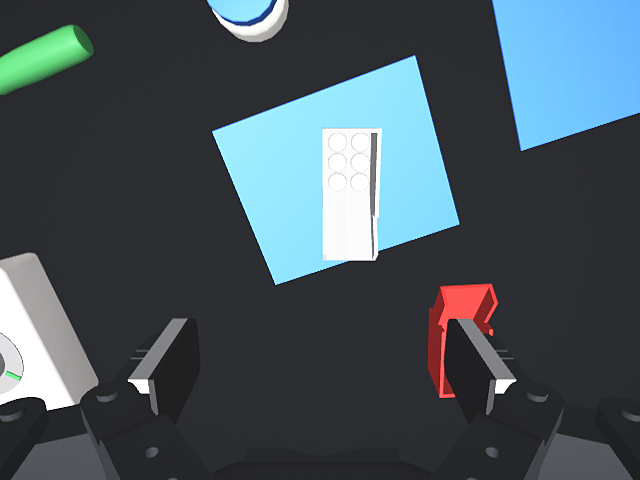

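The wrist view shows the steel cup with its back corners at (322,128) and (382,128) and its lip at about y=260. It is parallel to the image column, so the yaw is right. The red cup at (465,340) is clear of the grasp.

```bash

python3 - <<'E'
from h import *
c=cal('wrist')
P=[onplane(c,p,z) for p,z in [((322,128),.049),((382,128),.049),((323,260),.042),((378,260),.042)]]
b=(P[0]+P[1])/2;l=(P[2]+P[3])/2
print(np.round(P,4),b,l,np.degrees(np.arctan2(*(l-b)[1::-1])))
d=(l-b)[:2];d/=np.linalg.norm(d);g=b[:2]+.04*d;print(g)
for z in (.12,.011): delta((g[0],g[1],z),(np.pi,0,np.radians(-19.8)))
E
```

```text
[[ 0.6072 -0.227   0.049 ]
 [ 0.5922 -0.2691  0.049 ]
 [ 0.5064 -0.1921  0.042 ]
 [ 0.491  -0.2354  0.042 ]] [ 0.59973168 -0.24803634  0.049     ] [ 0.49871412 -0.21373031  0.042     ] 161.2422746833297
[ 0.56185621 -0.23517366]
t 4.00 pos [ 0.5464 -0.2031  0.231 ] rot [-1.7999e+02  4.0000e-02 -1.9610e+01] q [-27.2  16.5  85.2   0.   78.3  82.4] F [-0.5 -0.1  0.3] gap 0.0857
shift(tool, m) [0.0254 0.0251 0.1109] turn(deg) [-0.01  0.04  0.19]
t 4.00 pos [ 0.5464 -0.2031  0.231 ] rot [-1.7999e+02  4.0000e-02 -1.9610e+01] q [-27.2  16.5  85.2   0.   78.3  82.4] F [-0.5 -0.1  0.3] gap 0.0857
shift(tool, m) [0.0255 0.0251 0.2199] turn(deg) [-0.01  0.04  0.19]
```

```bash

python3 -m inch '{"travel":[[0.025,0.024,0],[0,0,0.035],[0,0,0.045],[0,0,0.045],[0,0,0.045],[0,0,0.03],[0,0,0.02],[0,0,0]],"dr":[[0,0,0],[0,0,0],[0,0,0],[0,0,0],[0,0,0],[0,0,0],[0,0,0],[0,0,0]],"grip":[1,1,1,1,1,1,1,1]}' 40
python3 -m inch '{"travel":[[0,0,0],[0,0,0],[0,0,0],[0,0,0],[0,0,0],[0,0,0],[0,0,0],[0,0,0]],"dr":[[0,0,0],[0,0,0],[0,0,0],[0,0,0],[0,0,0],[0,0,0],[0,0,0],[0,0,0]],"grip":[-1,-1,-1,-1,-1,-1,-1,-1]}' 40
python3 - <<'E'
from h import *
delta((.561,-.2335,.011),(np.pi,0,np.radians(-19.8)))
cv2.imwrite('pics/w2.png',bot.capture('wrist'))
E
```

```text
t: 4.8
ee_pos: [0.5596, -0.2329, 0.0079]
ee_rot: [-3.14, 0.007, -0.343]
contact_force: [-0.7, -0.1, -0.4]
finger_gap: 0.0853
t: 5.6
ee_pos: [0.5632, -0.2346, 0.0131]
ee_rot: [3.141, -0.003, -0.345]
contact_force: [0.3, 0.4, 7.1]
finger_gap: 0.0434
t 5.60 pos [ 0.5632 -0.2346  0.0131] rot [179.99  -0.2  -19.76] q [-29.2  29.5  98.5   0.   51.8  80.6] F [0.3 0.4 7.1] gap 0.0434
shift(tool, m) [-0.0024 -0.0003  0.0021] turn(deg) [ 0.01 -0.2   0.04]
```

View pics/w2.png

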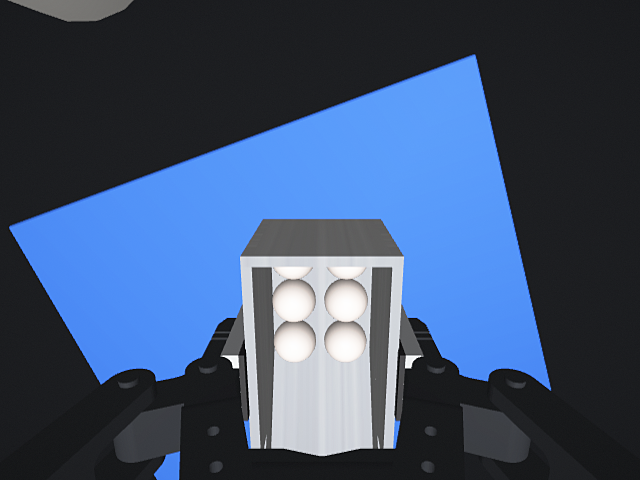

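The jaws have closed on the flat sides of the cup (gap 43.4 mm), and the balls are still inside. I'll lift it straight up.

```bash

python3 -m inch '{"travel":[[0,0,-0.01],[0,0,-0.02],[0,0,-0.03],[0,0,-0.03],[0,0,-0.03],[0,0,-0.03],[0,0,-0.03],[0,0,-0.02]],"dr":[[0,0,0],[0,0,0],[0,0,0],[0,0,0],[0,0,0],[0,0,-3],[0,0,-6],[0,0,-8]],"grip":[-1,-1,-1,-1,-1,-1,-1,-1]}' 40
python3 -m inch '{"travel":[[0,0,-0.01],[0,0,0],[0,0,0],[0,0,0],[0,0,0],[0,0,0],[0,0,0],[0,0,0]],"dr":[[0,0,-8],[0,0,-8],[0,0,-8],[0,0,-8],[0,0,-8],[0,0,-8],[0,0,-8],[0,0,-8]],"grip":[-1,-1,-1,-1,-1,-1,-1,-1]}' 40
python3 -m inch '{"travel":[[0,0,0],[0,0,0],[0,0,0],[0,0,0]],"dr":[[0,0,-8],[0,0,-8],[0,0,-6],[0,0,-2]],"grip":[-1,-1,-1,-1]}' 40
python3 - <<'E'
from h import *
delta((.5386,.326,.215),(np.pi,0,np.radians(85.4)))
E
```

```text
t: 6.45
ee_pos: [0.562, -0.2344, 0.2139]
ee_rot: [3.14, -0.002, -0.043]
contact_force: [0.7, -0.1, -3.1]
finger_gap: 0.0435
t: 7.25
ee_pos: [0.5612, -0.2339, 0.2211]
ee_rot: [-3.14, 0.0, 1.074]
contact_force: [-0.2, 0.0, -2.4]
finger_gap: 0.0436
t: 7.65
ee_pos: [0.5612, -0.2339, 0.2211]
ee_rot: [-3.14, -0.0, 1.49]
contact_force: [-0.0, 0.3, -2.0]
finger_gap: 0.0437
t 7.65 pos [ 0.5612 -0.2339  0.2211] rot [-1.7992e+02 -2.0000e-02  8.5380e+01] q [-29.2  19.   83.   -0.   78.1 -24.6] F [-0.   0.3 -2. ] gap 0.0437
shift(tool, m) [ 0.5563 -0.0676  0.0065] turn(deg) [-0.08 -0.02 -0.02]
```

```bash

python3 -m inch '{"travel":[[0.02,-0.002,0],[0.035,-0.006,0],[0.045,-0.006,0],[0.045,-0.006,0],[0.045,-0.006,0],[0.045,-0.006,0],[0.045,-0.006,0],[0.045,-0.006,0]],"dr":[[0,0,0],[0,0,0],[0,0,0],[0,0,0],[0,0,0],[0,0,0],[0,0,0],[0,0,0]],"grip":[-1,-1,-1,-1,-1,-1,-1,-1]}' 40
python3 -m inch '{"travel":[[0.045,-0.006,0],[0.045,-0.006,0],[0.045,-0.006,0],[0.045,-0.003,0],[0.031,-0.002,0],[0.02,-0.0006,0.005],[0,0,0],[0,0,0]],"dr":[[0,0,0],[0,0,0],[0,0,0],[0,0,0],[0,0,0],[0,0,0],[0,0,0],[0,0,0]],"grip":[-1,-1,-1,-1,-1,-1,-1,-1]}' 40
python3 - <<'E'
from h import *
delta((.5386,.326,.2),(np.pi,0,np.radians(85.4)))
cv2.imwrite('pics/t3.png',bot.capture('top'))
cv2.imwrite('pics/s3.png',bot.capture('scene'))
E
```

```text
t: 8.45
ee_pos: [0.5437, 0.0958, 0.2215]
ee_rot: [-3.141, -0.0, 1.487]
contact_force: [0.9, 0.4, -2.7]
finger_gap: 0.0436
t: 9.25
ee_pos: [0.5401, 0.3249, 0.2156]
ee_rot: [-3.14, 0.002, 1.488]
contact_force: [0.3, -0.2, -3.0]
finger_gap: 0.0432
t 9.25 pos [0.5401 0.3249 0.2156] rot [-1.7991e+02  1.2000e-01  8.5260e+01] q [24.7 21.1 80.5 -0.1 78.5 29.5] F [ 0.3 -0.2 -3. ] gap 0.0432
shift(tool, m) [ 0.001  -0.0015  0.0156] turn(deg) [-0.09  0.12 -0.14]
```

View pics/s3.png

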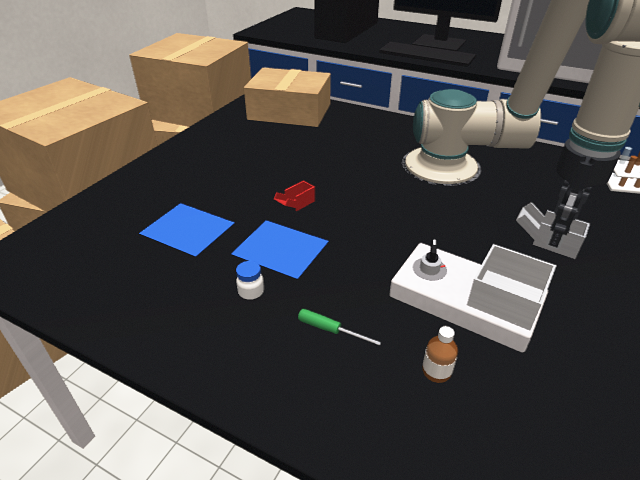

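View pics/t3.png

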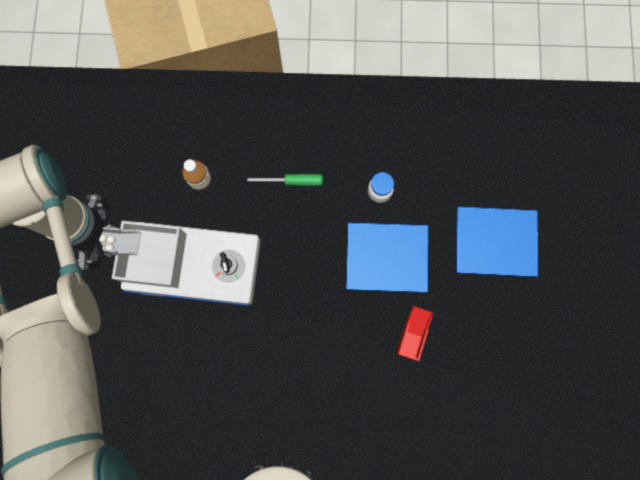

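The cup is over the hopper, with the lip at (138,242) in the top view, pointing to the screw side. I'll start the tilt.

```bash

python3 -m inch '{"travel":[[0,0,0],[0,0,0],[0,0,0],[0,0,0],[0,0,0],[0,0,0]],"dr":[[0,3,0],[0,6,0],[0,6,0],[0,6,0],[0,4,0],[0,0,0]],"grip":[-1,-1,-1,-1,-1,-1]}' 40
python3 - <<'E'
from h import *
B=R.from_euler('xyz',(np.pi,0,np.radians(85.4)))
for th in (25,50,75):
    G=B*R.from_euler('y',th,degrees=True)
    g=np.array([.5386,.326,.192]);p=g+.019*G.apply([0,0,1])
    print(th,p,g+G.apply([-.065,0,-.014]));delta(p,G.as_euler('xyz'))
E
```

```text
t: 9.95
ee_pos: [0.5405, 0.3216, 0.2154]
ee_rot: [-3.139, -0.434, 1.481]
contact_force: [-0.3, 0.2, -3.4]
finger_gap: 0.0437
25 [0.53924398 0.33400388 0.17478015] [0.53340097 0.26138215 0.17721812]
t 9.95 pos [0.5405 0.3216 0.2154] rot [-179.86  -24.88   84.88] q [10.5 15.9 93.5 26.4 66.1  5.8] F [-0.3  0.2 -3.4] gap 0.0437
shift(tool, m) [-0.006  -0.0022  0.042 ] turn(deg) [ 0.08  0.12 -0.47]
50 [0.53976728 0.34050796 0.17978704] [0.53438909 0.27366331 0.15120614]
t 9.95 pos [0.5405 0.3216 0.2154] rot [-179.86  -24.88   84.88] q [10.5 15.9 93.5 26.4 66.1  5.8] F [-0.3  0.2 -3.4] gap 0.0437
shift(tool, m) [ 0.002  -0.0023  0.0402] turn(deg) [ 0.18 25.12 -0.44]
75 [0.54007186 0.34429347 0.18708244] [0.53616627 0.29575155 0.13283829]
t 9.95 pos [0.5405 0.3216 0.2154] rot [-179.86  -24.88   84.88] q [10.5 15.9 93.5 26.4 66.1  5.8] F [-0.3  0.2 -3.4] gap 0.0437
shift(tool, m) [ 0.0085 -0.0023  0.0352] turn(deg) [ 0.28 50.12 -0.41]
```

```bash

python3 -m inch '{"travel":[[-0.003,-0.001,0.02],[-0.003,-0.001,0.022],[0.002,0,0],[0.002,0,0],[0.002,0,0],[0.002,0,0],[0.002,0,0],[0.002,0,0]],"dr":[[0,0,0],[0,0,0],[0,4,0],[0,5,0],[0,5,0],[0,5,0],[0,5,0],[0,5,0]],"grip":[-1,-1,-1,-1,-1,-1,-1,-1]}' 40
python3 -m inch '{"travel":[[0.002,0,0],[0.002,0,0],[0.001,0,0],[0.001,0,0],[0,0,0],[0,0,0],[0,0,0],[0,0,0]],"dr":[[0,6,0],[0,6,0],[0,6,0],[0,3,0],[0,0,0],[0,0,0],[0,0,0],[0,0,0]],"grip":[-1,-1,-1,-1,-1,-1,-1,-1]}' 40
python3 - <<'E'
from h import *
delta((.5386,.326,.2),(np.pi,0,np.radians(85.4)))
s=bot.capture('scene')
cv2.imwrite('pics/s4.png',cv2.resize(s[160:360,380:640],None,fx=3,fy=3))
t=bot.capture('top');cv2.imwrite('pics/t4.png',cv2.resize(t[180:330,20:280],None,fx=3,fy=3))
E
```

```text
t: 10.75
ee_pos: [0.5413, 0.347, 0.1833]
ee_rot: [3.137, -0.943, 1.491]
contact_force: [-0.3, 1.0, -3.5]
finger_gap: 0.0436
t: 11.55
ee_pos: [0.541, 0.3507, 0.189]
ee_rot: [3.132, -1.308, 1.498]
contact_force: [0.9, -0.2, -1.4]
finger_gap: 0.0433
t 11.55 pos [0.541  0.3507 0.189 ] rot [179.43 -74.95  85.84] q [ -7.8  31.9 115.7  79.3  78.9 -57.1] F [ 0.9 -0.2 -1.4] gap 0.0433
shift(tool, m) [ 0.0042 -0.0004 -0.0268] turn(deg) [  0.2  -74.95   0.  ]
```

View pics/s4.png

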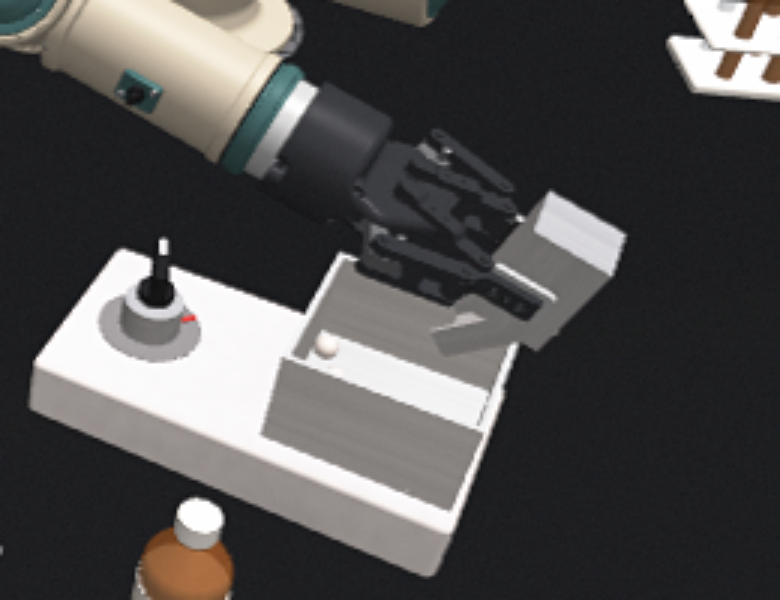

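View pics/t4.png

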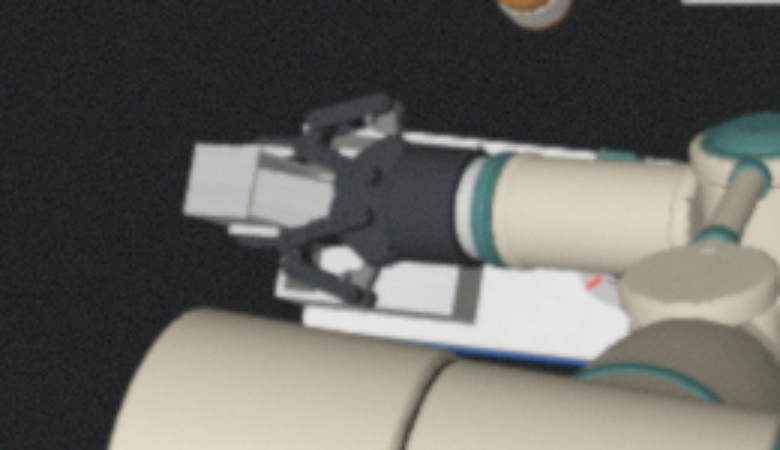

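One ball shows at (325,345) in the scene crop, at the -y wall inside the hopper, and part of another below it. I'll tip a little farther to make sure the cup empties, then return upright.

```bash

python3 -m inch '{"travel":[[0.003,0,0],[0.003,0,0],[0,0,0],[0,0,0],[0,0,0],[0.01,0,-0.002],[0.01,0,-0.002],[0.01,0,-0.002]],"dr":[[0,5,0],[0,5,0],[0,0,0],[0,0,0],[0,0,0],[0,-5,0],[0,-6,0],[0,-7,0]],"grip":[-1,-1,-1,-1,-1,-1,-1,-1]}' 40
python3 -m inch '{"travel":[[0.005,0,-0.005],[0,0,-0.005],[0,0,-0.005],[0,0,-0.005],[0,0,-0.005],[0,0,-0.005],[0,0,-0.005],[0,0,-0.005]],"dr":[[0,-7,0],[0,-7,0],[0,-7,0],[0,-7,0],[0,-7,0],[0,-7,0],[0,-7,0],[0,-7,0]],"grip":[-1,-1,-1,-1,-1,-1,-1,-1]}' 40
python3 - <<'E'
from h import *
delta((.5614,-.234,.22),(np.pi,0,np.radians(85.4)))
t=bot.capture('top');cv2.imwrite('pics/t5.png',cv2.resize(t[180:330,20:280],None,fx=3,fy=3))
cv2.imwrite('pics/w5.png',bot.capture('wrist'))
E
```

```text
t: 12.45
ee_pos: [0.5409, 0.3504, 0.2246]
ee_rot: [-3.14, -1.164, 1.484]
contact_force: [0.2, 1.0, -2.3]
finger_gap: 0.044
t: 13.25
ee_pos: [0.5379, 0.3267, 0.2601]
ee_rot: [3.139, -0.188, 1.487]
contact_force: [-0.1, 0.6, -2.6]
finger_gap: 0.0435
t 13.25 pos [0.5379 0.3267 0.2601] rot [179.85 -10.77  85.19] q [19.2 16.5 82.  10.  77.1 22.2] F [-0.1  0.6 -2.6] gap 0.0435
shift(tool, m) [-0.5544  0.0707 -0.0644] turn(deg) [  0.17 -10.77  -0.23]
```

View pics/t5.png

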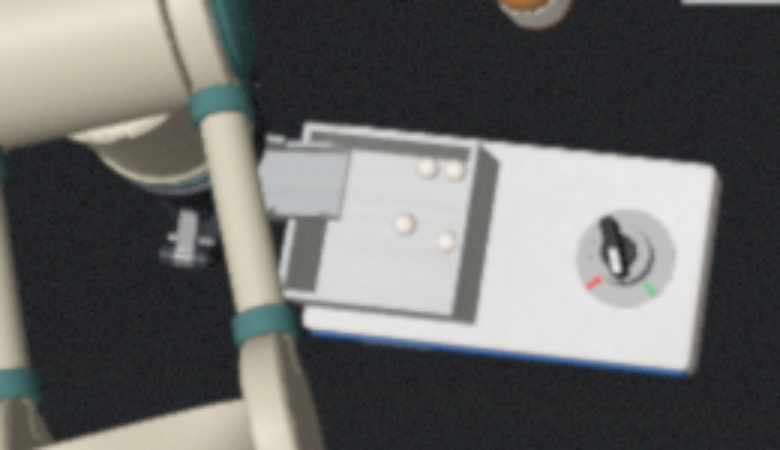

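View pics/w5.png

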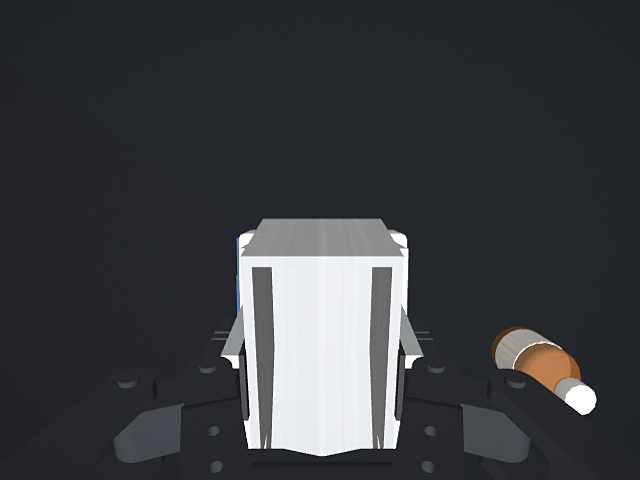

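The cup is empty in the wrist view. Four balls show in the hopper, and the cup and arm may hide the rest. I'll carry the cup back to the mat, keeping this yaw, and count the balls on the way.

```bash

python3 -m inch '{"travel":[[0,0,0],[0,0,0],[-0.03,0.004,0],[-0.045,0.006,0],[-0.045,0.006,0],[-0.045,0.006,0],[-0.045,0.006,0],[-0.045,0.006,0]],"dr":[[0,-5.7,0],[0,-5,0],[0,0,0],[0,0,0],[0,0,0],[0,0,0],[0,0,0],[0,0,0]],"grip":[-1,-1,-1,-1,-1,-1,-1,-1]}' 40
python3 -m inch '{"travel":[[-0.045,0.006,0],[-0.045,0.006,0],[-0.045,0.006,0],[-0.045,0.006,0],[-0.045,0.005,0],[-0.035,0.004,0],[-0.02,0,0],[0,0,0]],"dr":[[0,0,0],[0,0,0],[0,0,0],[0,0,0],[0,0,0],[0,0,0],[0,0,0],[0,0,0]],"grip":[-1,-1,-1,-1,-1,-1,-1,-1]}' 40
python3 - <<'E'
from h import *
delta((.560,-.2155,.017),(np.pi,0,np.radians(85.4)))
t=bot.capture('top');cv2.imwrite('pics/t6.png',cv2.resize(t[200:320,100:280],None,fx=4,fy=4,interpolation=cv2.INTER_CUBIC))
E
```

```text
t: 14.15
ee_pos: [0.5497, 0.0683, 0.2556]
ee_rot: [-3.14, -0.008, 1.487]
contact_force: [0.2, -0.4, -1.4]
finger_gap: 0.0437
t: 14.95
ee_pos: [0.5594, -0.2144, 0.2537]
ee_rot: [-3.141, -0.007, 1.483]
contact_force: [-1.2, 0.5, -2.2]
finger_gap: 0.0436
t 14.95 pos [ 0.5594 -0.2144  0.2537] rot [-179.97   -0.4    84.96] q [-27.8  17.3  80.8   0.4  82.  -22.9] F [-1.2  0.5 -2.2] gap 0.0436
shift(tool, m) [-0.0026  0.0008  0.2366] turn(deg) [-0.03 -0.4  -0.44]
```

View pics/t6.png

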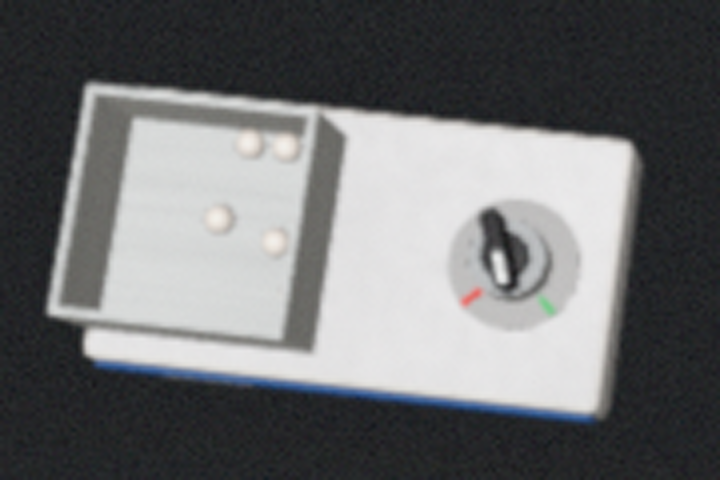

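```bash
python3 - <<'E'
from h import *
s=bot.capture('scene')
cv2.imwrite('pics/s6.png',cv2.resize(s[225:355,380:570],None,fx=4,fy=4,interpolation=cv2.INTER_CUBIC))
cv2.imwrite('pics/s6f.png',s)
E
```

```text
(no output)
```

View pics/s6.png

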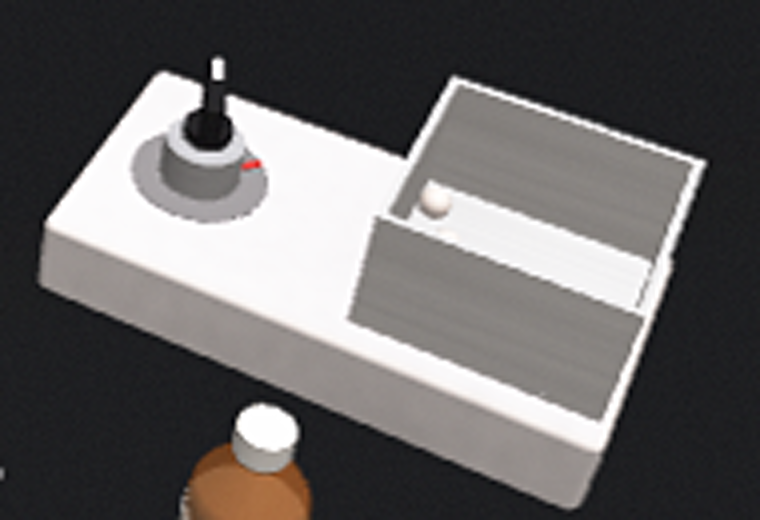

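View pics/s6f.png

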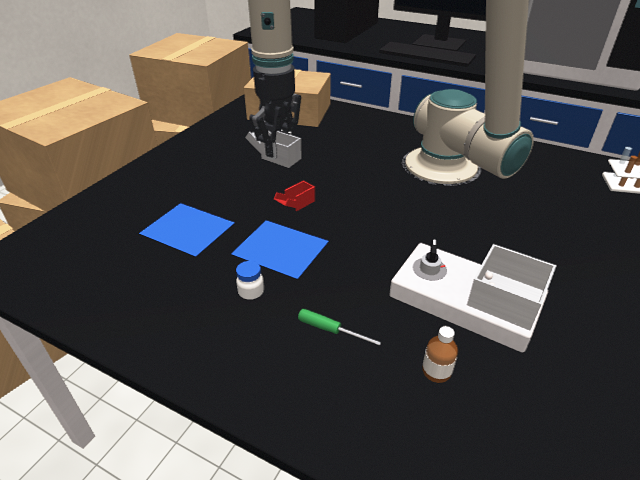

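```bash
python3 - <<'E'
from h import *
c=cal('top');s=cal('scene')
f=lambda p,o,k:(o[0]+(p[0]+.5)/k-.5,o[1]+(p[1]+.5)/k-.5)
for p in [(250,144),(287,147),(218,219),(274,242)]:
    w=onplane(c,f(p,(100,200),4),.062);print('top ball',w.round(3),'-> scene crop',((proj(s,w)-[380,225])*4).round())
w=onplane(s,f((435,198),(380,225),4),.062);print('scene ball',w.round(3),'-> top crop',((proj(c,w)-[100,200])*4).round())
E
```

```text
top ball [0.583 0.266 0.062] -> scene crop [453. 327.]
top ball [0.582 0.246 0.062] -> scene crop [411. 311.]
top ball [0.542 0.28  0.062] -> scene crop [501. 282.]
top ball [0.53  0.249 0.062] -> scene crop [441. 246.]
scene ball [0.495 0.238 0.062] -> top crop [289. 305.]
```

The scene view shows a fifth ball at (.495,.238), hidden from the top view by the -y wall. The sixth could be in the same blind strip. I'll take the cup back over and look straight down with the wrist camera before placing it.

```bash

python3 -m inch '{"travel":[[0.03,-0.004,0],[0.049,-0.006,0],[0.049,-0.006,0],[0.049,-0.006,0],[0.049,-0.006,0],[0.049,-0.006,0],[0.049,-0.006,0],[0.049,-0.006,0]],"dr":[[0,0,0],[0,0,0],[0,0,0],[0,0,0],[0,0,0],[0,0,0],[0,0,0],[0,0,0]],"grip":[-1,-1,-1,-1,-1,-1,-1,-1]}' 40
python3 -m inch '{"travel":[[0.04,-0.004,0],[0,0,0]],"dr":[[0,0,0],[0,0,0]],"grip":[-1,-1]}' 40
python3 - <<'E'
from h import *
cv2.imwrite('pics/w7.png',bot.capture('wrist'))
E
```

```text
t: 15.85
ee_pos: [0.5443, 0.1674, 0.2567]
ee_rot: [-3.141, -0.007, 1.489]
contact_force: [1.6, -0.0, -1.8]
finger_gap: 0.0436
t: 16.05
ee_pos: [0.5434, 0.2108, 0.2567]
ee_rot: [-3.14, -0.01, 1.495]
contact_force: [-0.5, -0.9, -1.5]
finger_gap: 0.0435
```

View pics/w7.png

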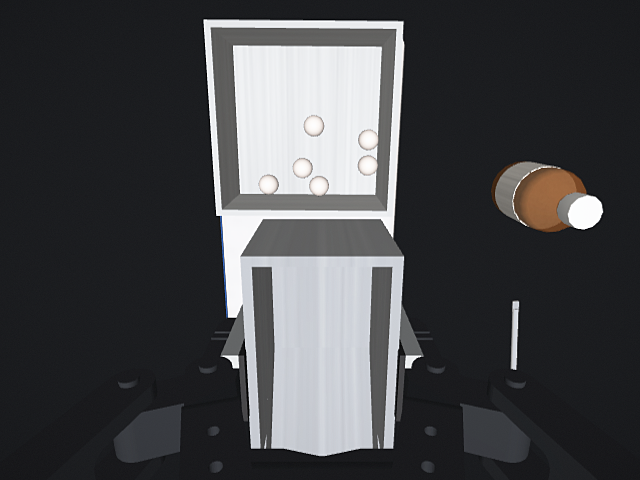

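All six balls are on the hopper floor: (314,125), (368,139), (367,165), (302,168), (319,186), (269,184). The cup is empty. Back to the mat.

```bash
python3 - <<'E'
from h import *
c=cal('wrist')
for p in [(204,20),(404,21),(392,215),(217,215)]: print(onplane(c,p,.12).round(4))
E
python3 -m inch '{"travel":[[-0.03,0.004,0],[-0.048,0.006,0],[-0.048,0.006,0],[-0.048,0.006,0],[-0.048,0.006,0],[-0.048,0.006,0],[-0.048,0.006,0],[-0.048,0.006,0]],"dr":[[0,0,0],[0,0,0],[0,0,0],[0,0,0],[0,0,0],[0,0,0],[0,0,0],[0,0,0]],"grip":[-1,-1,-1,-1,-1,-1,-1,-1]}' 40
python3 -m inch '{"travel":[[-0.04,0.004,0.02],[-0.02,0,0.04],[0,0,0.04],[0,0,0.04],[0,0,0.03],[0,0,0.02],[0,0,0],[0,0,0]],"dr":[[0,0,0],[0,0,0],[0,0,0],[0,0,0],[0,0,0],[0,0,0],[0,0,0],[0,0,0]],"grip":[-1,-1,-1,-1,-1,-1,-1,-1]}' 40
python3 - <<'E'
from h import *
delta((.560,-.2155,.017),(np.pi,0,np.radians(85.4)))
E
```

```text
[0.4825 0.3415 0.12  ]
[0.6022 0.3317 0.12  ]
[0.5916 0.213  0.12  ]
[0.4726 0.2221 0.12  ]
t: 16.9
ee_pos: [0.5597, -0.1665, 0.255]
ee_rot: [3.142, -0.006, 1.487]
contact_force: [0.3, -0.1, -2.1]
finger_gap: 0.0436
t: 17.7
ee_pos: [0.5598, -0.2238, 0.0649]
ee_rot: [3.142, -0.006, 1.487]
contact_force: [1.3, -0.0, -1.3]
finger_gap: 0.0438
t 17.70 pos [ 0.5598 -0.2238  0.0649] rot [180.    -0.32  85.2 ] q [-28.6  25.8  96.2   0.3  58.2 -24. ] F [ 1.3 -0.  -1.3] gap 0.0438
shift(tool, m) [ 0.008  -0.0005  0.048 ] turn(deg) [ 0.   -0.32 -0.2 ]
```

```bash

python3 -m inch '{"travel":[[0.008,0,0.015],[0,0,0.02],[0,0,0.01],[0,0,0.004],[0,0,0],[0,0,0]],"dr":[[0,0,0],[0,-0.3,0],[0,0,0],[0,0,0],[0,0,0],[0,0,0]],"grip":[-1,-1,-1,-1,-1,-1]}' 40
python3 -m inch '{"travel":[[0,0,0.001],[0,0,0.001],[0,0,0]],"dr":[[0,0,0],[0,0,0],[0,0,0]],"grip":[-1,-1,-1]}' 30
```

```text
t: 18.3
ee_pos: [0.5617, -0.2159, 0.0165]
ee_rot: [3.14, 0.001, 1.487]
contact_force: [-0.3, -0.9, -2.2]
finger_gap: 0.0437
t: 18.6
ee_pos: [0.561, -0.2154, 0.0136]
ee_rot: [3.141, 0.0, 1.487]
contact_force: [0.1, 0.7, -2.7]
finger_gap: 0.0435
```

```bash

python3 -m inch '{"travel":[[0,0,0.001],[0,0,0.001],[0,0,0]],"dr":[[0,0,0],[0,0,0],[0,0,0]],"grip":[-1,-1,-1]}' 30
```

```text
t: 18.9
ee_pos: [0.5611, -0.2155, 0.0132]
ee_rot: [3.141, 0.0, 1.488]
contact_force: [-2.3, 1.2, 7.9]
finger_gap: 0.0436
```

Contact at 8 N, so the cup is on the mat. I'll open the jaws and rise.

```bash

python3 -m inch '{"travel":[[0,0,-0.0015],[0,0,0],[0,0,0],[0,0,0],[0,0,0],[0,0,0]],"dr":[[0,0,0],[0,0,0],[0,0,0],[0,0,0],[0,0,0],[0,0,0]],"grip":[1,1,1,1,1,1]}' 30
python3 -m inch '{"travel":[[0,0,-0.01],[0,0,-0.03],[0,0,-0.04],[0,0,-0.05],[0,0,-0.05],[0,0,-0.04],[0,0,0]],"dr":[[0,0,0],[0,0,0],[0,0,0],[0,0,0],[0,0,0],[0,0,0],[0,0,0]],"grip":[1,1,1,1,1,1,1]}' 30
python3 - <<'E'
from h import *
delta((.523,.119,.23),(np.pi,0,np.radians(85.4)))
cv2.imwrite('pics/w8.png',bot.capture('wrist'))
E
```

```text
t: 19.5
ee_pos: [0.5609, -0.2153, 0.0128]
ee_rot: [-3.141, -0.0, 1.487]
contact_force: [0.4, 0.0, 0.4]
finger_gap: 0.0854
t: 20.2
ee_pos: [0.5642, -0.217, 0.241]
ee_rot: [3.128, 0.006, 1.488]
contact_force: [-0.2, -0.5, -0.6]
finger_gap: 0.0851
t 20.20 pos [ 0.5642 -0.217   0.241 ] rot [179.22   0.32  85.23] q [-27.6  17.6  82.2   0.   79.3 -22.9] F [-0.2 -0.5 -0.6] gap 0.0851
shift(tool, m) [ 0.3315 -0.0691  0.0083] turn(deg) [ 0.78  0.32 -0.17]
```

View pics/w8.png

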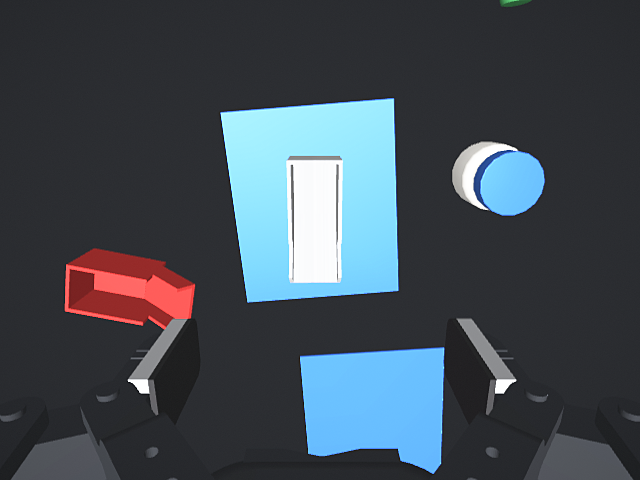

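The cup stands upright and empty on the blue mat at (315,220). The jar and the red cup are untouched. Now to the screw.

```bash

python3 -m inch '{"travel":[[0.03,-0.01,0],[0.048,-0.01,0],[0.048,-0.01,0],[0.048,-0.01,0],[0.048,-0.01,0],[0.048,-0.01,0],[0.04,-0.009,0],[0.02,0,0]],"dr":[[0,0,0],[0,0,0],[0,0,0],[0,0,0],[0,0,0],[0,0,0],[0,0,0],[0,0,0]],"grip":[1,1,1,1,1,1,1,1]}' 30
python3 -m inch '{"travel":[[0,0,0],[0,0,0],[0,0,0],[0,0,0],[0,0,0],[0,0,0],[0,0,0],[0,0,0]],"dr":[[0,0,-8.5],[0,0,-8.5],[0,0,-8.5],[0,0,-8.5],[0,0,-8.5],[0,0,-8.5],[0,0,-8.5],[0,0,-8.5]],"grip":[1,1,1,1,1,1,1,1]}' 30
python3 -m inch '{"travel":[[0,0,0],[0,0,0],[0,0,0],[0,0,0]],"dr":[[0,0,-8.5],[0,0,-8.5],[0,0,0],[0,0,0]],"grip":[1,1,1,1]}' 30
python3 - <<'E'
from h import *
delta((.523,.119,.15),(np.pi,0,np.radians(170)))
w=bot.capture('wrist');cv2.imwrite('pics/w9.png',w)
t=bot.capture('top');cv2.imwrite('pics/t9.png',t)
E
```

```text
t: 21.05
ee_pos: [0.5172, 0.1225, 0.2319]
ee_rot: [-3.138, -0.001, 1.49]
contact_force: [0.6, 0.6, -0.7]
finger_gap: 0.0853
t: 21.85
ee_pos: [0.5186, 0.1191, 0.2316]
ee_rot: [-3.14, -0.003, 2.68]
contact_force: [0.7, -0.8, -0.8]
finger_gap: 0.0855
t: 22.25
ee_pos: [0.519, 0.1192, 0.2321]
ee_rot: [-3.141, -0.002, 2.968]
contact_force: [0.1, 0.6, -0.3]
finger_gap: 0.0852
t 22.25 pos [0.519  0.1192 0.2321] rot [-1.7998e+02 -1.1000e-01  1.7005e+02] q [  5.4  12.2  91.1   0.   76.8 -74.6] F [ 0.1  0.6 -0.3] gap 0.0852
shift(tool, m) [-0.0041  0.0006  0.0821] turn(deg) [-0.02 -0.11  0.05]
```

View pics/w9.png

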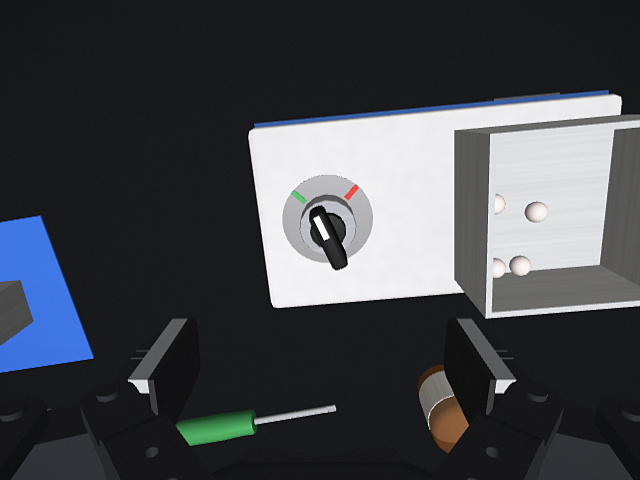

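The wrist view shows the black wing bar from about (318,208) to (341,268), with the white line at the upper end, between the green tick (298,197) and the red tick (351,192). Close crop next.

```bash
python3 - <<'E'
from h import *
w=cv2.imread('pics/w9.png');cv2.imwrite('pics/w9c.png',cv2.resize(w[170:280,270:390],None,fx=5,fy=5,interpolation=cv2.INTER_CUBIC))
E
```

```text
(no output)
```

View pics/w9c.png

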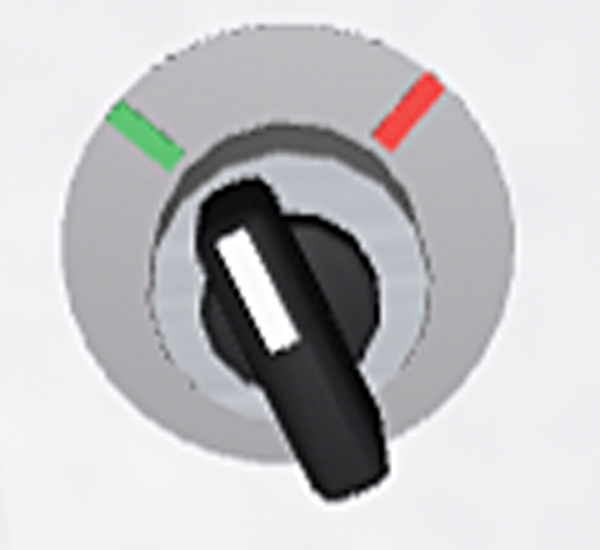

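```bash
python3 - <<'E'
from h import *
c=cal('wrist')
f=lambda p:(270+(p[0]+.5)/5-.5,170+(p[1]+.5)/5-.5)
a=onplane(c,f((232,238)),.114);b=onplane(c,f((286,345)),.114)
print(a,b,'white dir',np.degrees(np.arctan2(*(a-b)[1::-1])))
print('boss',onplane(c,f((290,287)),.076),'plate',onplane(c,f((288,244)),.051))
g=onplane(c,f((115,107)),.051);r=onplane(c,f((437,82)),.051);o=onplane(c,f((288,244)),.051)
print('green',np.degrees(np.arctan2(*(g-o)[1::-1])),'red',np.degrees(np.arctan2(*(r-o)[1::-1])))
e1=onplane(c,f((240,185)),.114);e2=onplane(c,f((352,480)),.105)
print('ends',e1,e2,(e1+e2)/2)
E
```

```text
[0.50565279 0.11625322 0.114     ] [0.52087662 0.1206657  0.114     ] white dir -163.83628002493904
boss [0.52325025 0.12127405 0.076     ] plate [0.52279493 0.12134768 0.051     ]
green -138.8710332489715 red 128.4313935718774
ends [0.49903624 0.1184592  0.114     ] [0.54402393 0.12599638 0.105     ] [0.52153008 0.12222779 0.1095    ]
```

```bash

python3 -m inch '{"travel":[[0,0,0.02],[0,0,0.02],[0,0,0.02],[0,0,0],[0,0,0]],"dr":[[0,0,-8.5],[0,0,-8.5],[0,0,-8.5],[0,0,-0.6],[0,0,0]],"grip":[0.2,0.2,0.2,0.2,0.2]}' 30
python3 - <<'E'
from h import *
delta((.523,.1213,.091),(np.pi,0,np.radians(196.2)))
w=bot.capture('wrist');cv2.imwrite('pics/w10.png',w)
E
```

```text
t: 22.85
ee_pos: [0.5197, 0.1192, 0.1731]
ee_rot: [3.141, -0.0, -2.86]
contact_force: [0.6, 0.2, 0.1]
finger_gap: 0.0515
t 22.85 pos [0.5197 0.1192 0.1731] rot [ 1.7999e+02 -2.0000e-02 -1.6387e+02] q [   5.4   14.5   96.7    0.    68.8 -100.7] F [0.6 0.2 0.1] gap 0.0515
shift(tool, m) [-0.0038  0.0011  0.0821] turn(deg) [ 0.01 -0.02 -0.07]
```

View pics/w10.png

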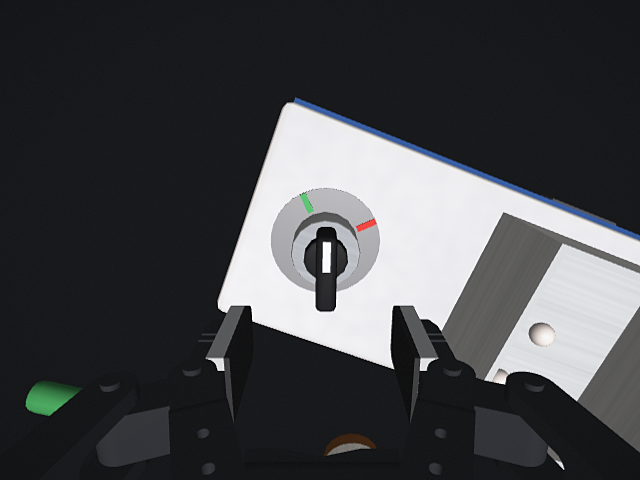

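The wing bar is upright in the image at column 326, with the jaws centred at about column 322, so the tool is aligned. I'll descend and grip.

```bash

python3 -m inch '{"travel":[[-0.004,0.001,0.02],[0,0,0.02],[0,0,0.02],[0,0,0.015],[0,0,0.007],[0,0,0],[0,0,0]],"dr":[[0,0,0],[0,0,0],[0,0,0],[0,0,0],[0,0,0],[0,0,0],[0,0,0]],"grip":[0.2,0.2,0.2,0.2,0.2,0.2,0.2]}' 30
python3 -m inch '{"travel":[[0,0,0],[0,0,0],[0,0,0],[0,0,0],[0,0,0],[0,0,0]],"dr":[[0,0,0],[0,0,0],[0,0,0],[0,0,0],[0,0,0],[0,0,0]],"grip":[-1,-1,-1,-1,-1,-1]}' 30
python3 - <<'E'
from h import *
delta((.523,.1213,.091),(np.pi,0,np.radians(196.2)))
print(bot.read_state()['moment'])
w=bot.capture('wrist');cv2.imwrite('pics/w11.png',w)
E
```

```text
t: 23.6
ee_pos: [0.5242, 0.1214, 0.0921]
ee_rot: [-3.141, 0.002, -2.857]
contact_force: [0.4, 0.4, -0.0]
finger_gap: 0.0511
t: 24.2
ee_pos: [0.5233, 0.1224, 0.0918]
ee_rot: [3.14, 0.001, -2.857]
contact_force: [-2.0, 4.3, 5.8]
finger_gap: 0.0104
t 24.20 pos [0.5233 0.1224 0.0918] rot [ 1.7990e+02  7.0000e-02 -1.6371e+02] q [ 5.700e+00  1.930e+01  1.028e+02  1.000e-01  5.790e+01 -1.007e+02] F [-2.   4.3  5.8] gap 0.0104
shift(tool, m) [ 0.0006 -0.001   0.0008] turn(deg) [0.1  0.07 0.09]
[0.67768857 0.29828882 0.0017351 ]
```

View pics/w11.png

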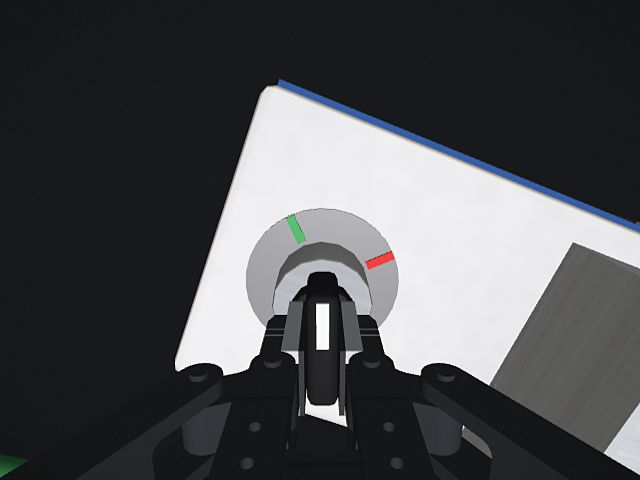

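The bar is held between the pads with a 10.4 mm gap. The white line is near vertical at (322,327). Turning clockwise.

```bash

python3 -m inch '{"travel":[[0,0,-0.001],[0,0,0],[0,0,0],[0,0,0],[0,0,0],[0,0,0],[0,0,0],[0,0,0]],"dr":[[0,0,3],[0,0,6],[0,0,6],[0,0,7],[0,0,7],[0,0,7],[0,0,7],[0,0,7]],"grip":[-1,-1,-1,-1,-1,-1,-1,-1]}' 40
python3 -m inch '{"travel":[[0,0,0],[0,0,0],[0,0,0],[0,0,0],[0,0,0],[0,0,0]],"dr":[[0,0,5],[0,0,2],[0,0,2],[0,0,0],[0,0,0],[0,0,0]],"grip":[-1,-1,-1,-1,-1,-1]}' 40
python3 - <<'E'
from h import *
delta((.523,.1213,.091),(np.pi,0,np.radians(130.3)))
print(bot.read_state()['moment'])
w=bot.capture('wrist');cv2.imwrite('pics/w12.png',w)
E
```

```text
t: 25.05
ee_pos: [0.5233, 0.1229, 0.0919]
ee_rot: [3.139, -0.001, 2.548]
contact_force: [0.7, 5.9, 0.1]
finger_gap: 0.0106
t: 25.65
ee_pos: [0.5233, 0.1229, 0.0919]
ee_rot: [3.139, -0.002, 2.396]
contact_force: [-1.0, 6.5, -0.2]
finger_gap: 0.01
t 25.65 pos [0.5233 0.1229 0.0919] rot [ 1.7985e+02 -1.0000e-01  1.3726e+02] q [  5.7  19.3 102.8   0.2  57.9 -41.7] F [-1.   6.5 -0.2] gap 0.01
shift(tool, m) [-0.0009 -0.0014  0.0009] turn(deg) [ 0.14 -0.11  6.96]
[ 0.94169494  0.02602042 -0.07491925]
```

View pics/w12.png

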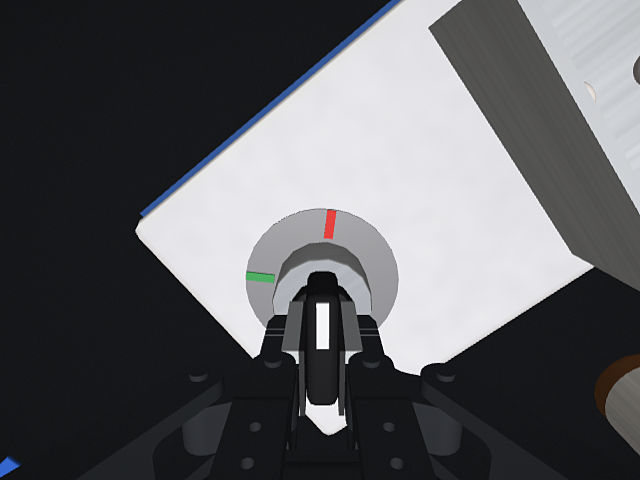

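The screw turns with the gripper. The red tick at (330,223) is a few degrees clockwise of the white line. I'll approach the stop slowly.

```bash

for i in 1; do :; done
python3 -m inch '{"travel":[[0,0,0],[0,0,0],[0,0,0],[0,0,0]],"dr":[[0,0,2],[0,0,2],[0,0,1],[0,0,0]],"grip":[-1,-1,-1,-1]}' 40
python3 -c "from h import *; s=bot.read_state(); print(s['moment'],np.degrees(s['ee_rot']))"
python3 -m inch '{"travel":[[0,0,0],[0,0,0],[0,0,0]],"dr":[[0,0,1],[0,0,1],[0,0,0]],"grip":[-1,-1,-1]}' 40
python3 -c "from h import *; s=bot.read_state(); print(s['moment'],np.degrees(s['ee_rot']))"
python3 -m inch '{"travel":[[0,0,0],[0,0,0],[0,0,0]],"dr":[[0,0,1],[0,0,1],[0,0,0]],"grip":[-1,-1,-1]}' 40
python3 -c "from h import *; s=bot.read_state(); print(s['moment'],np.degrees(s['ee_rot']))"
```

```text
t: 26.1
ee_pos: [0.5234, 0.123, 0.0919]
ee_rot: [3.139, -0.002, 2.308]
contact_force: [-0.3, 6.2, -1.0]
finger_gap: 0.0099
[ 1.0231582   0.03019868 -0.04000599] [ 1.79859237e+02 -1.11663375e-01  1.32259649e+02]
t: 26.4
ee_pos: [0.5234, 0.123, 0.0919]
ee_rot: [3.139, -0.002, 2.274]
contact_force: [-0.9, 5.5, 0.2]
finger_gap: 0.0102
[ 0.97405207 -0.00137201 -0.02207228] [ 1.79859974e+02 -1.16277638e-01  1.30266695e+02]
t: 26.7
ee_pos: [0.5234, 0.123, 0.0919]
ee_rot: [3.14, -0.002, 2.242]
contact_force: [-0.4, 6.6, -0.0]
finger_gap: 0.01
[1.11549525 0.01649743 0.87676262] [ 1.79882449e+02 -9.59432691e-02  1.28431605e+02]
```

The moment jumps to 0.88 N m at yaw 128.4°, where the red tick is, so the screw is seated. I'll hold it briefly and check.

```bash

python3 -m inch '{"travel":[[0,0,0],[0,0,0],[0,0,0]],"dr":[[0,0,0.5],[0,0,0],[0,0,0]],"grip":[-1,-1,-1]}' 40
python3 - <<'E'
from h import *
s=bot.read_state(); print(s['moment'],np.degrees(s['ee_rot']))
w=bot.capture('wrist');cv2.imwrite('pics/w13.png',w)
E
```

```text
t: 27.0
ee_pos: [0.5234, 0.123, 0.0919]
ee_rot: [3.14, -0.001, 2.234]
contact_force: [1.2, 7.7, -0.7]
finger_gap: 0.0103
[1.13258738 0.09855254 0.96107324] [ 1.79882286e+02 -8.48574816e-02  1.27978628e+02]
```

View pics/w13.png

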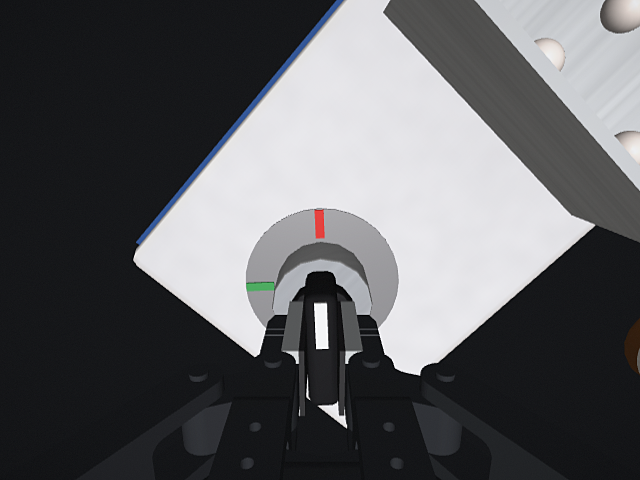

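The white line now points at the red tick (319,223), and the stop torque stays near 0.96 N m: seated. Backing off a quarter turn.

```bash

python3 -m inch '{"travel":[[0,0,0],[0,0,0],[0,0,0],[0,0,0],[0,0,0],[0,0,0],[0,0,0],[0,0,0]],"dr":[[0,0,-4],[0,0,-7],[0,0,-8],[0,0,-8],[0,0,-8],[0,0,-8],[0,0,-8],[0,0,-8]],"grip":[-1,-1,-1,-1,-1,-1,-1,-1]}' 40
python3 -m inch '{"travel":[[0,0,0],[0,0,0],[0,0,0],[0,0,0],[0,0,0],[0,0,0],[0,0,0],[0,0,0]],"dr":[[0,0,-8],[0,0,-8],[0,0,-8],[0,0,-5],[0,0,-3],[0,0,0],[0,0,0],[0,0,0]],"grip":[-1,-1,-1,-1,-1,-1,-1,-1]}' 40
python3 - <<'E'
from h import *
delta((.523,.1213,.091),(np.pi,0,np.radians(219)))
print(bot.read_state()['moment'])
w=bot.capture('wrist');cv2.imwrite('pics/w14.png',w)
cv2.imwrite('pics/t14.png',bot.capture('top'))
cv2.imwrite('pics/s14.png',bot.capture('scene'))
E
```

```text
t: 27.85
ee_pos: [0.5232, 0.1225, 0.0919]
ee_rot: [3.139, 0.0, -3.017]
contact_force: [0.6, 3.7, -0.6]
finger_gap: 0.0106
t: 28.65
ee_pos: [0.5234, 0.1222, 0.0919]
ee_rot: [3.141, 0.001, -2.465]
contact_force: [0.6, 5.1, -0.5]
finger_gap: 0.0103
t 28.65 pos [0.5234 0.1222 0.0919] rot [ 1.7994e+02  8.0000e-02 -1.4126e+02] q [ 5.700e+00  1.930e+01  1.028e+02  1.000e-01  5.790e+01 -1.231e+02] F [ 0.6  5.1 -0.5] gap 0.0103
shift(tool, m) [ 0.0008 -0.0004  0.0009] turn(deg) [ 0.06  0.08 -0.26]
[ 0.87761643 -0.06426207 -0.03613924]
```

View pics/w14.png

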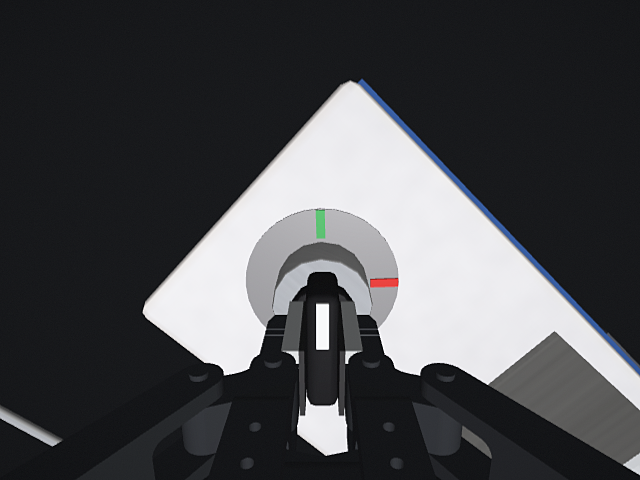

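View pics/t14.png

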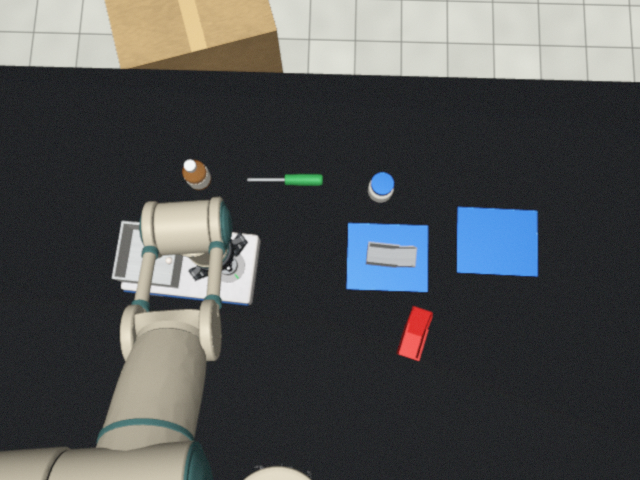

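View pics/s14.png

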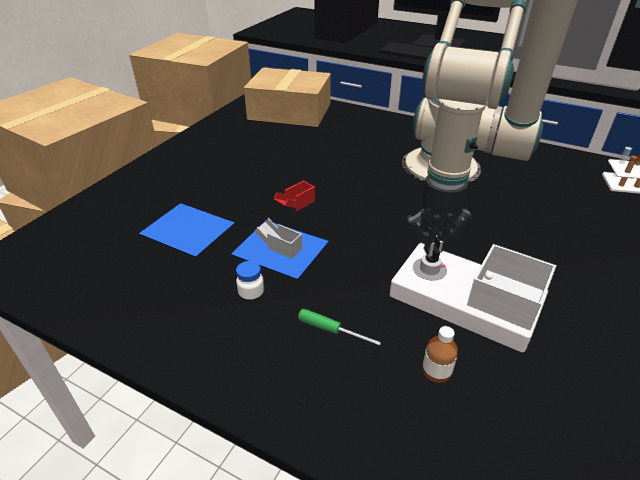

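The white line points at the green tick (320,223). The cup stands upright on its mat at (391,255) in the top view. The bottle, jar and screwdriver are where they were. I'll let it settle, then hand in.

```bash

python3 -m inch '{"travel":[[0,0,0],[0,0,0],[0,0,0]],"dr":[[0,0,0],[0,0,0],[0,0,0]],"grip":[-1,-1,-1]}' 40
python3 -c "
from h import *
s=bot.read_state();print(s['t'],np.degrees(s['ee_rot']),s['finger_gap'],abs(s['qd']).max());print(bot.close_job())"
```

```text
t: 29.1
ee_pos: [0.5234, 0.1222, 0.0919]
ee_rot: [3.141, 0.001, -2.465]
contact_force: [0.7, 5.5, -1.0]
finger_gap: 0.0099
29.1 [ 1.79946268e+02  8.20016481e-02 -1.41261262e+02] 0.00985905882663723 0.00212205780041067
the job is handed in; nothing more can be done
None
```

I handed the job in at 29.1 s, with every step done and the gripper still closed on the screw. The hand-in reports no verdict, so the results below are from my own checks.

- **Balls:** I poured the cup over the hopper. The top view showed only four balls, because the near wall hid the rest. A wrist-camera look from above then counted all six on the hopper floor and the cup empty.
- **Cup:** It stands upright on the near blue mat, close to the centre, and is released. It faces a different way than at the start. The top, scene and wrist pictures agree.
- **Screw:** I turned it clockwise until the moment rose to about 0.9 N m with the white line on the red tick. I then backed it off about 90° (tool angle about 129° to 218.7°), with the white line on the green tick. It is still held, with a 10 mm gap at 40 N grip force, and motionless.
- **Seat angle:** The tool turned about 1° past the stop under load, so the seat angle is known to within about 1–2°. The allowed error is 11°.
- **Bystanders:** The bottle, jar, screwdriver and red cup look unmoved in the last pictures.
- **Side load:** The arm keeps a side force of about 5 N on the screw, from about 1 mm of offset. No check failed.

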